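Pump up the relief-valve test rig until the indicator pin pops out

TASK

Prove the transformer relief valve on the bench test rig: swing the vent handle across its pipe to shut the vent, then pump the palm knob with full strokes, letting it spring right back up each time, until the indicator pin on top of the relief valve pops fully out. Only push with the fingers: do not touch the pin, do not lift, tip or shove the rig, and leave the things lying around it alone. At the end the vent is still shut, the knob is let go and all the way up, and the pin is out.

Things in the scene. Friction and masses are not known exactly. Their poses are not given: they have to be found in the camera images.
- rig: Test rig, 7 kg, loose on rubber feet. Origin on the bench; grey base plate spans x -130..110, y -170..170 mm, top 18 mm up. On it: pump barrel 38 mm wide (axis x 0, y -110); round gauge 63 mm (x 4, y -30), up to 135 mm high; aluminium relief valve bell on a bolted flange 100 mm wide (axis x 0, y 105), top 108 mm high; brass vent ball valve on a pipe along -x (y 20), 40 mm high.
- vent (a joint): Vent handle, a quarter-turn lever on a vertical pivot. 0 = open: it points along the pipe (rig -x). 1.57 rad = shut, against its stop: it lies across the pipe, pointing to rig +y. Shuts clockwise seen from above, stays where it is left, takes about 2.5 N at the grip; starts between 0 and 0.5. Until it is nearly at the stop (over 1.3) the pump builds no pressure.
- vent_pivot (a point): On the vent handle's vertical pivot at mid-thickness of the handle (rig x -70, y +20 mm, 81 mm above the bench). Moves with the rig but does not turn with the handle.
- vent_grip (a point): Middle of the handle's black sleeve, 55 mm from the pivot and at the same height. The sleeve is 48 mm long (29 to 77 mm from the pivot), 16 mm wide and 11 mm thick.
- plunger (a joint): How far the pump's palm knob is pressed down: 0 = all the way up, 0.030 m = bottom stop. A spring lifts it again: 6 N at the top, 12 N at the bottom, and 3 to 6 N more while it is pumped at hand speed (under 20 N in all). Only full strokes count: at least 26 mm down, then right back up to the top.
- knob_top (a point): Centre of the top of the black mushroom-shaped palm knob, 56 mm across and 24 mm thick, slightly domed, 205 mm above the bench when up. It moves down with the knob.
- indicator (a joint): How far the indicator pin has come out of the relief valve: under 0.001 m while it is in; 0.022 m = fully out, where it stays by itself. It jumps out all at once during one of the strokes, the fourth to the sixth full one depending on the pressure left in the rig.
- pin_top (a point): Top centre of the indicator pin, a brass pin 10 mm thick with a 16 mm cap in the centre of the relief valve's bell: 114 mm above the bench when in, 136 mm when out.
- gauge (a joint): Gauge pointer's turn from zero in rad, clockwise: a full stroke adds about 0.7 (the first one 0.1 to 0.9); it starts between 0 and 1.5 and holds its highest reading. The pin pops out at about 4.1.
- lampholder: White porcelain lampholder, 72 mm across, with a clear glass bulb, 130 mm tall in all, 0.3 kg, loose, beside the relief valve; origin at the centre of its underside.
- switch_insert: Light switch insert, 71 mm square frame on a grey body, 36 mm tall, 90 g, loose, in front of the pump; origin at the centre of its underside.
- terminal_strip: White screw-terminal strip, 94 x 20 mm, 17 mm tall, 60 g, loose, in front of the relief valve; its length lies along its own y; origin at the centre of its underside.
- screwdriver: Screwdriver 190 mm long with a red handle, lying along its own x beside the pump, loose; origin under its middle.

How it is judged:
By the outcome, as a careful person would: the job done as asked, in the order asked, and still so for the second after the job is handed in, with the robot touching nothing.
It also fails if it takes over 61 s, if anything falls off the work surface, if the arm or the gripper's body presses on something with over 40 N, if the wrist force passes 120 N, or if a joint passes its speed limit or range.

ROBOT

A 7-joint arm with a two-finger parallel gripper is mounted at the origin on the work surface. World frame = base frame: x ahead of the robot, y to its left, z up, the work surface at z = 0. Lengths are in mm, angles in rad, forces in N, time in s.
With the tool pointing down it reaches from about 400 to 875 mm from the base axis. Payload 4.4 kg.
Tool frame: the origin (TCP) lies between the finger pads; the fingertips stand 11 mm ahead of it and the grasp point (between the pads) lies 8 mm behind it; y points along the fingers, x is the direction in which the jaws open and shut, and the axes are right-handed (so a half turn about y gives the same grasp; the last joint's range is limited). The gripper opens to 85 mm and grips with 20 to 120 N. Pads are 22 mm wide; open, the fingers measure 114 mm over their backs; the gripper's body (76 mm by 85 mm) begins 54 mm behind the grasp point. The pads swing forward as they close: fully open they stand 13 mm farther back than shut.
Start: joints at [1.213, 0.628, 0.038, 1.517, -0.027, 0.996, -0.02], TCP at [187.017, -622.529, 242.313] pointing down, gripper open.
Joint ranges: [-3.06, 3.06], [-0.37, 2.12], [-1.25, 1.32], [0.18, 2.47], [-1.1, 4.24], [0.23, 1.98], [-2.94, 2.94]. Speed limits (rad/s): [2.57, 2.57, 3.14, 3.14, 3.14, 3.14, 3.14].

INTERFACE

Orientations are given as [roll, pitch, yaw] about the fixed x, y, z axes, in that order (R = Rz(yaw) Ry(pitch) Rx(roll)).
In Python, from cell import * gives the robot as it stands.
- The arm moves only by the shell command python3 -m jog 'ROWS'. ROWS is JSON, a list of rows, each an object of numbers: "x", "y", "z": the shift along the tool's x, y, z in mm; "ax", "ay", "az": the turn, a rotation vector about the tool's x, y, z in rad; "grip": the finger opening in mm, from 0 to 85.4. In form: [{"x": .., "y": .., "z": .., "ax": .., "ay": .., "az": .., "grip": ..}, ...]. A call has 1 to 5 rows; each row is the pose to reach, as a shift and turn from the pose commanded when the call began, along the tool's axes at that moment; what a row does not reach only later rows make up. A row lasts 1/10 s, in which the tool goes at most 50 mm and 8.59 degrees, less where a joint would pass 70% of its speed; a pose out of reach is approached as far as the arm can. A call with a gripper value outside its range is refused whole. The fingers move at their own pace and stop on an object; the grip force is fixed at half the most. Time passes only in rows, so rows that repeat a pose let the fingers close. It gives the time, the measured TCP pose, the force and the opening at its end, in the units of the state.
- read_state(): the state, without advancing time (a new reading comes with each control period).
- get_image(name): name is "side" or "top"; returns a dict with "color" (384x512x3 uint8, red, green, blue), "vfov" (degrees; the focal length in pixels is half the picture's height over the tangent of half this angle, whatever the lens; pixels are square), "cx", "cy" (the principal point, pixels), "k1" (the pictures are not rectified: a ray, as slopes to the right and down, at radius r is drawn at 1 + k1 r^2 times it, then the intrinsics apply), "camera_from_world" (4x4, takes a point from world to camera coordinates). Camera axes: x right, y down, z forward; pixel columns grow to the right and rows downward; lengths in mm; the calibration is good to about 2 mm. A picture is of the moment at which its call begins. There is no depth.
- finish_job(): hands the job in, once; it reports no verdict.
The state is a dict: "clock": time; "qpos": joint angles; "qd": joint speeds; "tau": joint torques, N m; "eef_pos": TCP position; "tool_rot": TCP orientation; "force": force on the tool from outside, world axes, zero at the start; "torque": the same for the moment, N m; "width": finger opening in mm.
Only numpy, scipy, OpenCV 4.12 (cv2) and the standard library are available. Lean on these libraries where they do the work, as an engineer would, in place of code of your own. Each camera call takes 0.05 s, during which the arm holds its last target.

## Working session

There is one attempt and no reset: what is moved stays moved. The work goes in short steps, Python scripts to look and compute and a shell command to move; the robot and the scene stay as the last step left them, time stands still between calls to the robot, and variables do not carry over. Pictures are saved under pics/ and viewed, and the job is handed in when it is done.

```bash
ls; mkdir -p pics; python3 - <<'E'
from cell import *
import cv2
s=read_state();print(s)
for n in("side","top"):
    d=get_image(n);cv2.imwrite(f"pics/{n}0.png",d["color"][:,:,::-1]);print(n,d["vfov"],d["cx"],d["cy"],d["k1"],d["camera_from_world"].round(3).tolist() if hasattr(d["camera_from_world"],'round') else d["camera_from_world"])
E
```

```text
pics
{'clock': 0.0, 'qpos': array([ 1.21319691,  0.62932038,  0.03843035,  1.51836317, -0.02699111,
        0.99630876, -0.02003725]), 'qd': array([-0.00056684, -0.00051074,  0.00023303, -0.00184445, -0.00010937,
       -0.00143117, -0.0009188 ]), 'tau': array([-4.70486975e-04, -5.63395357e+01,  1.22581970e+00, -1.93438393e+01,
        1.09448246e-02,  1.04352835e-02,  1.74443022e-05]), 'eef_pos': array([ 186.84814208, -621.9358607 ,  241.4070984 ]), 'tool_rot': array([-1.57082054,  0.00188184, -1.27901985]), 'force': array([-0.17320721, -0.33345857,  0.11471174]), 'torque': array([-0.00614502, -0.05020871,  0.0467521 ]), 'width': 85.49011094236592}
side 56.36119314059498 258.99509023660096 193.19915157834131 0.0036649148791945093 [[-0.925, -0.379, 0.005, 541.699], [-0.233, 0.557, -0.797, 234.557], [0.299, -0.739, -0.603, 698.453], [0.0, 0.0, 0.0, 1.0]]
top 47.22094149350434 247.72573286560132 191.63665862919368 -0.0017583500997478613 [[-0.025, -0.999, 0.023, 32.382], [-0.995, 0.023, -0.092, 567.565], [0.092, -0.025, -0.995, 1068.433], [0.0, 0.0, 0.0, 1.0]]
```

View pics/side0.png

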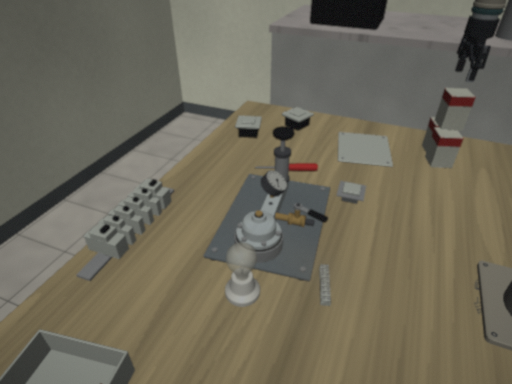

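View pics/top0.png

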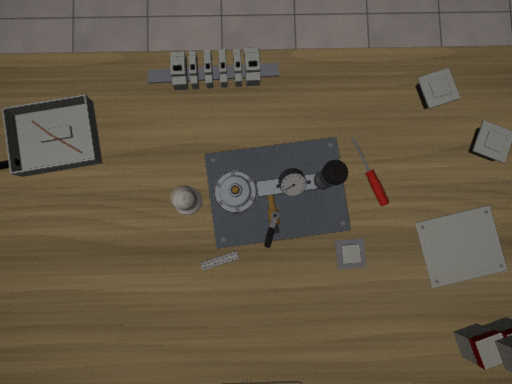

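The side view shows the rig in the centre: knob at (283,132), pin at (259,214) and vent handle at (316,214). In the top view the plate spans about (205..350, 138..247), with the knob at (334,172), pin at (235,189), and the handle's black sleeve at (269,236), close to open.

```bash
cat > h.py <<'E'
from cell import *
import cv2, numpy as np
def K(d):
    f=d["color"].shape[0]/2/np.tan(np.radians(d["vfov"])/2); return f
def ray(d,uv):
    f=K(d);q=np.array([(uv[0]-d["cx"])/f,(uv[1]-d["cy"])/f]);p=q.copy()
    for _ in range(10): p=q/(1+d["k1"]*(p@p))
    T=np.array(d["camera_from_world"]);R=T[:3,:3]
    return -R.T@T[:3,3], R.T@np.array([p[0],p[1],1])
def onz(d,uv,z):
    o,v=ray(d,uv);return o+v*(z-o[2])/v[2]
def proj(d,P):
    T=np.array(d["camera_from_world"]);c=T[:3,:3]@np.array(P,float)+T[:3,3];p=c[:2]/c[2];p=p*(1+d["k1"]*(p@p));return p*K(d)+[d["cx"],d["cy"]]
def tri(d1,u1,d2,u2):
    (o1,v1),(o2,v2)=ray(d1,u1),ray(d2,u2)
    s=np.linalg.lstsq(np.c_[v1,-v2],o2-o1,rcond=None)[0]
    a,b=o1+v1*s[0],o2+v2*s[1];return (a+b)/2,np.linalg.norm(a-b)
E
python3 - <<'E'
from h import *
t=cv2.imread("pics/top0.png");s=cv2.imread("pics/side0.png")
cv2.imwrite("pics/topz.png",cv2.resize(t[130:280,190:400],None,fx=3.8,fy=3.8,interpolation=cv2.INTER_CUBIC))
cv2.imwrite("pics/sidez.png",cv2.resize(s[115:310,200:380],None,fx=3,fy=3,interpolation=cv2.INTER_CUBIC))
h=cv2.cvtColor(t,cv2.COLOR_BGR2HSV)
print(h[230,220],h[150,250],h[172,334],h[236,269],h[300,300])
E
```

```text
[109  29  71] [109  28  74] [130  31  25] [120  26  29] [ 21 102 108]
```

View pics/topz.png

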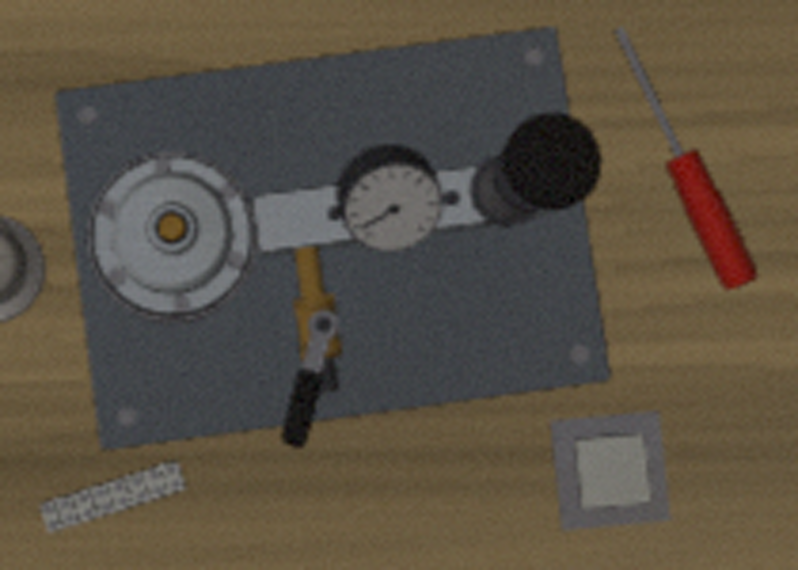

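View pics/sidez.png

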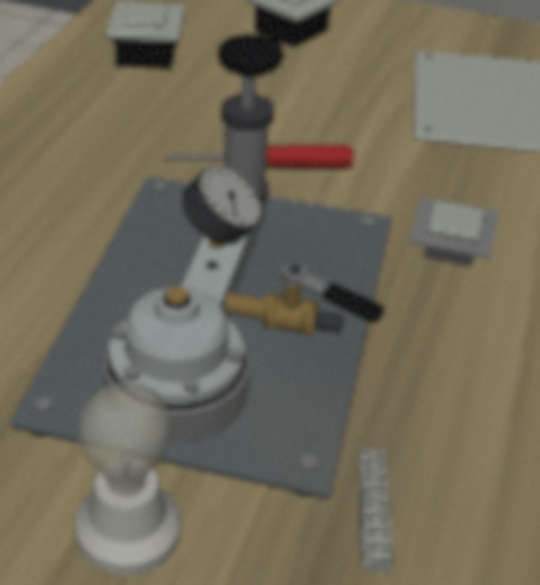

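```bash
python3 - <<'E'
from h import *
d=get_image("top");e=get_image("side")
tz=lambda u,v:np.array([(u+.5)/3.8+190-.5,(v+.5)/3.8+130-.5])
sz=lambda u,v:np.array([(u+.5)/3+200-.5,(v+.5)/3+115-.5])
C=np.array([onz(d,tz(*p),18) for p in [(57,92),(557,28),(610,380),(103,448)]])
model=np.array([(110,170),(110,-170),(-130,-170),(-130,170)],float)
A=model-model.mean(0);B=C[:,:2]-C[:,:2].mean(0)
U,S,V=np.linalg.svd(A.T@B);R=(U@V).T;t=C[:,:2].mean(0)-R@model.mean(0)
print("rig",t,np.arctan2(R[1,0],R[0,0]),"resid",(model@R.T+t-C[:,:2]).round(1).tolist())
rig=lambda x,y:R@[x,y]+t
print("knob exp",rig(0,-110),"seen",onz(d,tz(551,160),195), tri(d,tz(551,160),e,sz(250,53)))
print("pivot exp",rig(-70,20),"seen",onz(d,tz(323,323),88), tri(d,tz(323,323),e,sz(294,270)))
print("pin exp",rig(0,105),"seen",onz(d,tz(172,226),114))
a=onz(d,tz(308,372),86)[:2];b=onz(d,tz(294,445),86)[:2]
print("sleeve",a,b)
ar=R.T@(a-t);br=R.T@(b-t);print("in rig",ar,br)
for q in(ar,br):
    w=q-[-70,20];print(np.hypot(*w),np.pi-np.arctan2(w[1],w[0]))
for n,p in dict(lamp=(0,0)).items():pass
for nm,p,z in [("lamp",(-20,265),10),("switch",(613,470),36),("strip",(113,495),17),("screwd tip",(620,32),10),("screwd end",(740,285),20)]:
    q=onz(d,tz(*p),z);print(nm,q.round(0))
E
```

```text
rig [577.47032503 -54.33214747] 0.10787277149598554 resid [[1.4, 1.4], [1.4, -1.1], [-1.1, -2.1], [-1.8, 1.8]]
knob exp [ 589.31333008 -163.69275844] seen [ 590.86105514 -162.35938083  195.        ] (array([ 590.22485425, -162.41661124,  195.42893323]), np.float64(1.195630553324143))
pivot exp [505.72393531 -41.98485779] seen [506.98887079 -41.15034101  88.        ] (array([506.66188304, -41.60244346,  84.01555458]), np.float64(0.982262469711236))
pin exp [566.16563838  50.05752663] seen [566.54926217  50.38121525 114.        ]
sleeve [477.15809981 -31.16084408] [432.79210729 -21.25362474]
in rig [-97.23443976  33.83660079] [-140.27590157   48.46283928]
30.54776964881674 0.47007104350976237
75.8210759732741 0.3848227128812325
lamp [554. 178.  10.]
switch [ 410. -230.   36.]
strip [401.  93.  17.]
screwd tip [ 702. -255.   10.]
screwd end [ 528. -324.   20.]
```

```bash
python3 -m jog '[{"y":-50,"ay":0.1,"grip":0},{"y":-70,"x":-35,"z":30,"ay":0.184,"grip":0},{"y":-70,"x":-70,"z":60,"ay":0.184,"grip":0},{"y":-70,"x":-105,"z":90,"ay":0.184,"grip":0},{"y":-70,"x":-140,"z":120,"ay":0.184,"grip":0}]'
```

```text
$[0]: bad value
```

```bash
python3 -m jog '[{"x":0,"y":-45,"z":0,"ax":0,"ay":0.1,"az":0,"grip":0}]'; python3 -m jog -h | head -20
```

```text
clock: 0.3
eef_pos: [185.8, -618.6, 281.4]
tool_rot: [-1.572, 0.014, -1.381]
force: [-0.5, -0.9, 0.1]
width: 73.1invalid input: not JSON, or not a number
```

```bash
python3 -m jog '[{"x":-40,"y":-15,"z":28,"ax":0,"ay":0.084,"az":0,"grip":0},{"x":-80,"y":-15,"z":56,"ax":0,"ay":0.084,"az":0,"grip":0},{"x":-120,"y":-15,"z":84,"ax":0,"ay":0.084,"az":0,"grip":0},{"x":-160,"y":-15,"z":113,"ax":0,"ay":0.084,"az":0,"grip":0},{"x":-200,"y":-15,"z":143,"ax":0,"ay":0.084,"az":0,"grip":0}]'
```

```text
clock: 0.8
eef_pos: [289.6, -397.0, 302.4]
tool_rot: [-1.571, -0.0, -1.463]
force: [1.4, -1.1, 0.4]
width: 0.2
```

```bash
python3 -m jog '[{"x":-40,"y":0,"z":24,"ax":0,"ay":0,"az":0,"grip":0},{"x":-80,"y":0,"z":48,"ax":0,"ay":0,"az":0,"grip":0},{"x":-120,"y":0,"z":72,"ax":0,"ay":0,"az":0,"grip":0},{"x":-160,"y":0,"z":95,"ax":0,"ay":0,"az":0,"grip":0},{"x":-200,"y":0,"z":119,"ax":0,"ay":0,"az":0,"grip":0}]'
python3 -m jog '[{"x":-40,"y":0,"z":23,"ax":0,"ay":0,"az":0,"grip":0},{"x":-80,"y":0,"z":46,"ax":0,"ay":0,"az":0,"grip":0},{"x":-117,"y":0,"z":70,"ax":0,"ay":0,"az":0,"grip":0}]'
python3 - <<'E'
from h import *
d=get_image("top");e=get_image("side")
cv2.imwrite("pics/a.png",cv2.resize(np.hstack([d["color"][100:300,190:390],e["color"][100:300,200:400]])[:,:,::-1],None,fx=2,fy=2))
print(read_state()["eef_pos"])
E
```

```text
clock: 1.3
eef_pos: [386.4, -185.5, 302.5]
tool_rot: [-1.57, -0.0, -1.463]
force: [0.8, -0.9, -0.4]
width: -0.1
clock: 1.6
eef_pos: [443.3, -61.4, 302.5]
tool_rot: [-1.57, -0.0, -1.463]
force: [-0.4, -0.7, -0.1]
width: -0.1
[445.60058108 -57.09830936 302.55604141]
```

View pics/a.png

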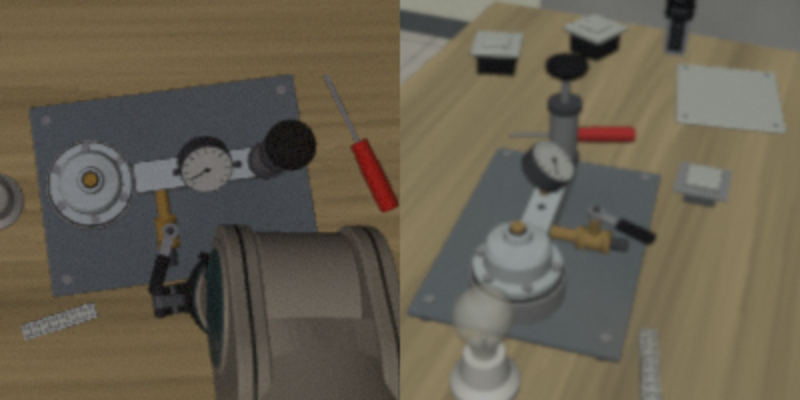

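```bash
python3 -m jog '[{"x":4,"y":45,"z":-2,"ax":0,"ay":0,"az":0,"grip":0},{"x":4,"y":90,"z":-2,"ax":0,"ay":0,"az":0,"grip":0},{"x":4,"y":135,"z":-2,"ax":0,"ay":0,"az":0,"grip":0},{"x":4,"y":180,"z":-2,"ax":0,"ay":0,"az":0,"grip":0},{"x":4,"y":200,"z":-2,"ax":0,"ay":0,"az":0,"grip":0}]'
python3 -m jog '[{"x":0,"y":10,"z":0,"ax":0,"ay":0,"az":0,"grip":0},{"x":0,"y":22,"z":0,"ax":0,"ay":0,"az":0,"grip":0},{"x":0,"y":22,"z":0,"ax":0,"ay":0,"az":0,"grip":0}]'
python3 - <<'E'
from h import *
e=get_image("side")
cv2.imwrite("pics/b.png",cv2.resize(e["color"][130:280,220:420][:,:,::-1],None,fx=3,fy=3))
s=read_state();print(s["eef_pos"],s["force"])
E
```

```text
clock: 2.2
eef_pos: [439.2, -68.2, 99.3]
tool_rot: [-1.576, 0.001, -1.463]
force: [-0.5, -0.2, 0.7]
width: -0.2
clock: 2.5
eef_pos: [441.2, -68.0, 79.9]
tool_rot: [-1.572, -0.0, -1.463]
force: [1.4, 0.2, -0.4]
width: 0.1
[441.59724631 -68.02297383  80.55145275] [ 0.37994569 -0.09626675 -0.05180533]
```

View pics/b.png

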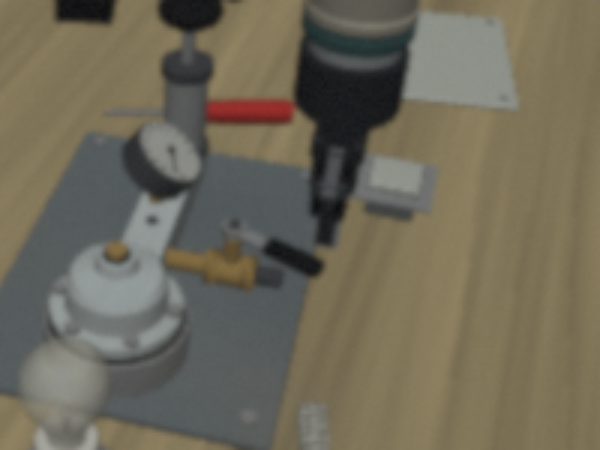

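```bash
python3 -m jog '[{"x":-7,"y":0,"z":5,"ax":0,"ay":0,"az":0,"grip":0},{"x":-14,"y":0,"z":9,"ax":0,"ay":0,"az":0,"grip":0},{"x":-21,"y":0,"z":11,"ax":0,"ay":0,"az":0,"grip":0},{"x":-29,"y":0,"z":12,"ax":0,"ay":0,"az":0,"grip":0},{"x":-37,"y":0,"z":14,"ax":0,"ay":0,"az":0,"grip":0}]'
python3 -m jog '[{"x":-6,"y":0,"z":3,"ax":0,"ay":0,"az":0,"grip":0},{"x":-11,"y":0,"z":6,"ax":0,"ay":0,"az":0,"grip":0},{"x":-16,"y":0,"z":9,"ax":0,"ay":0,"az":0,"grip":0},{"x":-21,"y":0,"z":14,"ax":0,"ay":0,"az":0,"grip":0},{"x":-25,"y":0,"z":19,"ax":0,"ay":0,"az":0,"grip":0}]'
python3 - <<'E'
from h import *
d=get_image("top");e=get_image("side")
cv2.imwrite("pics/c.png",cv2.resize(np.hstack([d["color"][100:300,190:390],e["color"][100:300,200:400]])[:,:,::-1],None,fx=2,fy=2))
s=read_state();print(s["eef_pos"],s["force"])
E
```

```text
clock: 3.05
eef_pos: [451.6, -29.1, 80.6]
tool_rot: [-1.57, -0.001, -1.463]
force: [-1.7, -2.5, 0.5]
width: -0.3
clock: 3.55
eef_pos: [467.3, -2.2, 80.1]
tool_rot: [-1.572, -0.0, -1.463]
force: [-0.6, -3.6, -0.7]
width: 0.1
[468.39105139  -1.36937444  80.21859698] [-0.51355025 -0.51028877 -0.49451238]
```

View pics/c.png

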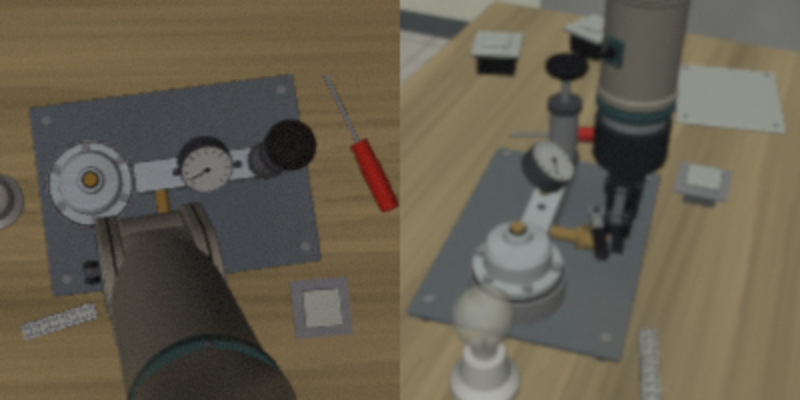

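Handle is at about 1.3 rad, lying almost across the pipe, and the rig has not moved. I'll push slowly on to the stop.

```bash
python3 -m jog '[{"x":-2,"y":0,"z":4,"ax":0,"ay":0,"az":0,"grip":0},{"x":-4,"y":0,"z":8,"ax":0,"ay":0,"az":0,"grip":0},{"x":-5,"y":0,"z":11,"ax":0,"ay":0,"az":0,"grip":0},{"x":-6,"y":0,"z":13,"ax":0,"ay":0,"az":0,"grip":0},{"x":-6,"y":0,"z":14,"ax":0,"ay":0,"az":0,"grip":0}]'
python3 -m jog '[{"x":0,"y":0,"z":1,"ax":0,"ay":0,"az":0,"grip":0},{"x":0,"y":0,"z":2,"ax":0,"ay":0,"az":0,"grip":0}]'
```

```text
clock: 4.15
eef_pos: [481.0, 5.3, 80.3]
tool_rot: [-1.571, 0.0, -1.463]
force: [-2.8, -0.8, -0.7]
width: -0.1
clock: 4.35
eef_pos: [482.6, 5.7, 80.3]
tool_rot: [-1.571, 0.001, -1.463]
force: [-1.4, 0.2, -0.4]
width: 0.1
```

```bash
python3 -m jog '[{"x":0,"y":0,"z":2,"ax":0,"ay":0,"az":0,"grip":0},{"x":0,"y":0,"z":3,"ax":0,"ay":0,"az":0,"grip":0}]'
python3 - <<'E'
from h import *
e=get_image("side")
cv2.imwrite("pics/d.png",cv2.resize(e["color"][150:280,220:380][:,:,::-1],None,fx=4,fy=4,interpolation=cv2.INTER_CUBIC))
s=read_state();print(s["eef_pos"],s["force"])
E
```

```text
clock: 4.55
eef_pos: [483.1, 5.8, 80.2]
tool_rot: [-1.576, 0.001, -1.463]
force: [-9.5, -1.1, 6.2]
width: -0.3
[483.12909655   5.74882773  80.15970121] [-6.33297694 -0.46186973  4.19433508]
```

View pics/d.png

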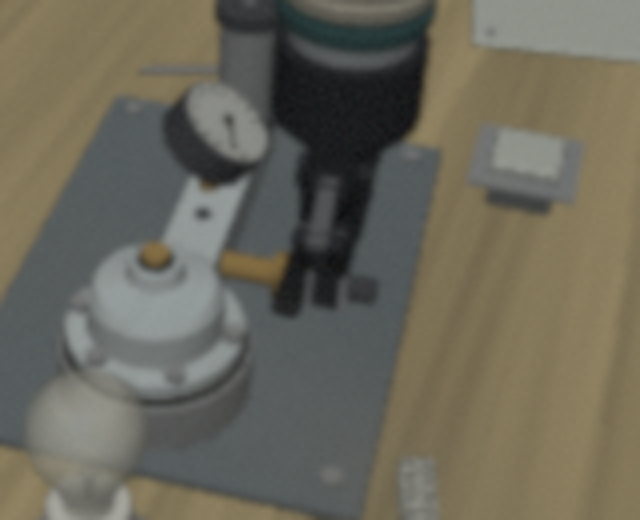

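```bash
python3 -m jog '[{"x":0,"y":0,"z":-12,"ax":0,"ay":0,"az":0,"grip":0},{"x":0,"y":-30,"z":-18,"ax":0,"ay":0,"az":0,"grip":0},{"x":0,"y":-75,"z":-18,"ax":0,"ay":0,"az":0,"grip":0},{"x":0,"y":-120,"z":-18,"ax":0,"ay":0,"az":0,"grip":0},{"x":0,"y":-165,"z":-18,"ax":0,"ay":0,"az":0,"grip":0}]'
python3 - <<'E'
from h import *
e=get_image("side")
cv2.imwrite("pics/e.png",cv2.resize(e["color"][150:280,220:380][:,:,::-1],None,fx=4,fy=4,interpolation=cv2.INTER_CUBIC))
s=read_state();print(s["eef_pos"],s["force"])
p=s["eef_pos"];d=np.array([590,-162.5])-p[:2];y=s["tool_rot"][2]
print(d@[np.cos(y),np.sin(y)],d@[-np.sin(y),np.cos(y)])
E
```

```text
clock: 5.1
eef_pos: [469.1, 4.0, 247.7]
tool_rot: [-1.568, 0.0, -1.463]
force: [1.3, -0.1, -0.4]
width: 0.1
[473.18427697   4.25295367 254.22838519] [ 1.85751374 -0.38965817  4.83814524]
178.37075764992278 98.16482832435723
```

View pics/e.png

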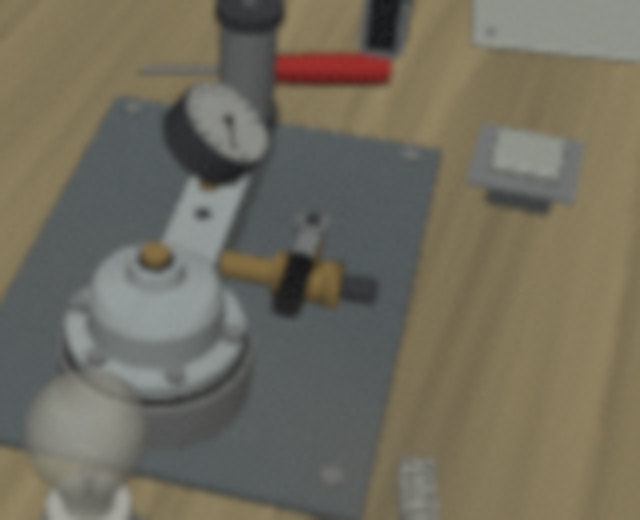

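```bash
python3 -m jog '[{"x":40,"y":0,"z":22,"ax":0,"ay":0,"az":0,"grip":0},{"x":80,"y":0,"z":44,"ax":0,"ay":0,"az":0,"grip":0},{"x":120,"y":0,"z":66,"ax":0,"ay":0,"az":0,"grip":0},{"x":160,"y":0,"z":88,"ax":0,"ay":0,"az":0,"grip":0},{"x":178,"y":0,"z":98,"ax":0,"ay":0,"az":0,"grip":0}]'
python3 - <<'E'
from h import *
e=get_image("side")
a=onz(e,(298,205),85);b=onz(e,(292,227),85)
w=(b-a)[:2];print("handle len, yaw rel rig",np.hypot(*w),np.pi-(np.arctan2(w[1],w[0])-.108))
cv2.imwrite("pics/f.png",cv2.resize(e["color"][60:260,200:400][:,:,::-1],None,fx=3,fy=3,interpolation=cv2.INTER_CUBIC))
s=read_state();print(s["eef_pos"],s["tool_rot"],s["force"])
E
```

```text
clock: 5.65
eef_pos: [587.4, -167.7, 245.7]
tool_rot: [-1.567, -0.004, -1.467]
force: [-0.7, 0.2, 0.4]
width: -0.1
handle len, yaw rel rig 77.42263303097242 1.5427150735806536
[ 588.32425803 -169.66188134  245.46682555] [-1.56566671 -0.00504297 -1.46892579] [ 2.64681277 -1.96775299  0.70491464]
```

View pics/f.png

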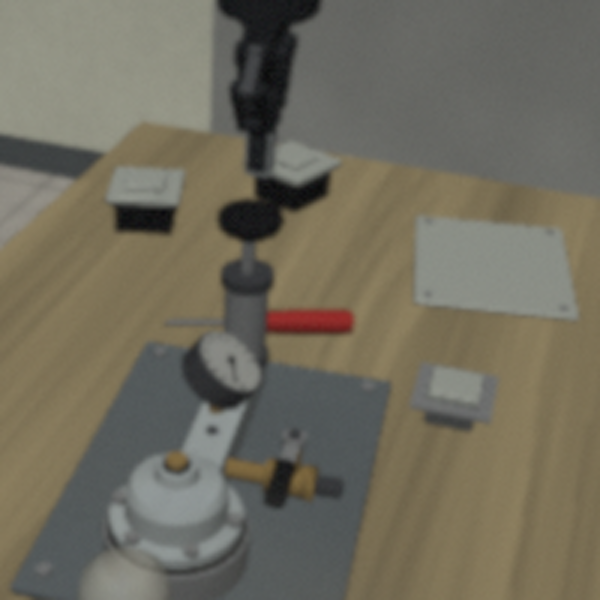

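The vent reads about 1.54 rad, so it is shut. The fingers are about 7 mm off the knob centre; I'll correct that and come down.

```bash
python3 -m jog '[{"x":-6,"y":0,"z":2,"ax":0,"ay":0,"az":0,"grip":0},{"x":-6,"y":10,"z":2,"ax":0,"ay":0,"az":0,"grip":0},{"x":-6,"y":20,"z":2,"ax":0,"ay":0,"az":0,"grip":0},{"x":-6,"y":26,"z":2,"ax":0,"ay":0,"az":0,"grip":0},{"x":-6,"y":26,"z":2,"ax":0,"ay":0,"az":0,"grip":0}]'
```

```text
clock: 6.2
eef_pos: [584.9, -155.7, 218.0]
tool_rot: [-1.573, 0.001, -1.462]
force: [0.5, -0.4, 0.9]
width: -0.1
```

```bash
python3 -m jog '[{"x":5,"y":0,"z":4,"ax":0,"ay":0,"az":0,"grip":0},{"x":6,"y":0,"z":4,"ax":0,"ay":0,"az":0,"grip":0},{"x":6,"y":0,"z":4,"ax":0,"ay":0,"az":0,"grip":0}]'; python3 -m jog '[{"x":0,"y":5,"z":0,"ax":0,"ay":0,"az":0,"grip":0},{"x":0,"y":5,"z":0,"ax":0,"ay":0,"az":0,"grip":0}]'
```

```text
clock: 6.5
eef_pos: [590.9, -162.8, 219.7]
tool_rot: [-1.57, -0.001, -1.464]
force: [0.1, 1.1, 0.6]
width: 0.2
clock: 6.7
eef_pos: [591.2, -162.5, 214.6]
tool_rot: [-1.569, -0.001, -1.463]
force: [0.7, -0.3, 2.1]
width: -0.2
```

```bash
python3 -m jog '[{"x":0,"y":8,"z":0,"ax":0,"ay":0,"az":0,"grip":0},{"x":0,"y":16,"z":0,"ax":0,"ay":0,"az":0,"grip":0},{"x":0,"y":23,"z":0,"ax":0,"ay":0,"az":0,"grip":0},{"x":0,"y":28,"z":0,"ax":0,"ay":0,"az":0,"grip":0},{"x":0,"y":29,"z":0,"ax":0,"ay":0,"az":0,"grip":0}]'
```

```text
clock: 7.2
eef_pos: [591.3, -162.6, 187.2]
tool_rot: [-1.568, -0.001, -1.463]
force: [-2.8, -0.1, 13.3]
width: 0.3
```

```bash
python3 -m jog '[{"x":0,"y":1,"z":0,"ax":0,"ay":0,"az":0,"grip":0},{"x":0,"y":2,"z":0,"ax":0,"ay":0,"az":0,"grip":0}]'; python3 -m jog '[{"x":0,"y":-8,"z":0,"ax":0,"ay":0,"az":0,"grip":0},{"x":0,"y":-16,"z":0,"ax":0,"ay":0,"az":0,"grip":0},{"x":0,"y":-24,"z":0,"ax":0,"ay":0,"az":0,"grip":0},{"x":0,"y":-33,"z":0,"ax":0,"ay":0,"az":0,"grip":0},{"x":0,"y":-36,"z":0,"ax":0,"ay":0,"az":0,"grip":0}]'
python3 - <<'E'
from h import *
e=get_image("side");d=get_image("top")
cv2.imwrite("pics/g.png",cv2.resize(np.hstack([d["color"][100:300,190:390],e["color"][80:280,200:400]])[:,:,::-1],None,fx=2,fy=2))
s=read_state();print(s["eef_pos"],s["force"])
E
```

```text
clock: 7.4
eef_pos: [591.4, -162.6, 185.8]
tool_rot: [-1.568, -0.001, -1.463]
force: [-5.1, 1.4, 21.6]
width: -0.0
clock: 7.9
eef_pos: [590.6, -162.0, 219.9]
tool_rot: [-1.57, 0.0, -1.463]
force: [1.1, 0.3, 0.1]
width: -0.0
[ 590.47054524 -161.99210986  219.42687102] [ 0.93074892 -0.68760858  0.24017975]
```

View pics/g.png

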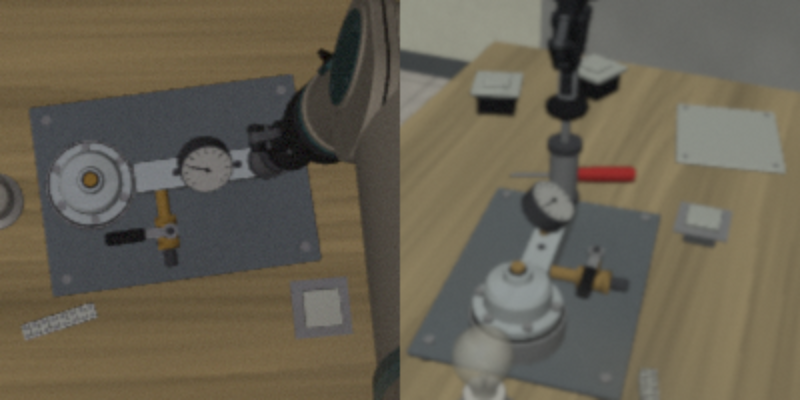

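Stroke 1 registered: the gauge needle turned, the vent is still shut and the rig stayed put. Next is stroke 2.

```bash
python3 -m jog '[{"x":0,"y":9,"z":0,"ax":0,"ay":0,"az":0,"grip":0},{"x":0,"y":17,"z":0,"ax":0,"ay":0,"az":0,"grip":0},{"x":0,"y":25,"z":0,"ax":0,"ay":0,"az":0,"grip":0},{"x":0,"y":31,"z":0,"ax":0,"ay":0,"az":0,"grip":0},{"x":0,"y":34,"z":0,"ax":0,"ay":0,"az":0,"grip":0}]'; python3 -m jog '[{"x":0,"y":-8,"z":0,"ax":0,"ay":0,"az":0,"grip":0},{"x":0,"y":-16,"z":0,"ax":0,"ay":0,"az":0,"grip":0},{"x":0,"y":-24,"z":0,"ax":0,"ay":0,"az":0,"grip":0},{"x":0,"y":-32,"z":0,"ax":0,"ay":0,"az":0,"grip":0},{"x":0,"y":-34,"z":0,"ax":0,"ay":0,"az":0,"grip":0}]'
python3 - <<'E'
from h import *
e=get_image("side");d=get_image("top")
cv2.imwrite("pics/h.png",cv2.resize(np.hstack([d["color"][100:300,190:390],e["color"][80:280,200:400]])[:,:,::-1],None,fx=2,fy=2))
s=read_state();print(s["eef_pos"],s["force"])
E
```

```text
clock: 8.5
eef_pos: [591.3, -162.2, 186.3]
tool_rot: [-1.569, -0.001, -1.463]
force: [-2.0, 0.2, 14.4]
width: -0.3
clock: 9.0
eef_pos: [590.4, -162.1, 219.7]
tool_rot: [-1.571, 0.0, -1.463]
force: [-0.2, -0.6, -0.2]
width: 0.2
[ 590.05376969 -162.05305642  219.07611033] [-0.66837744  0.5813309  -0.58379597]
```

View pics/h.png

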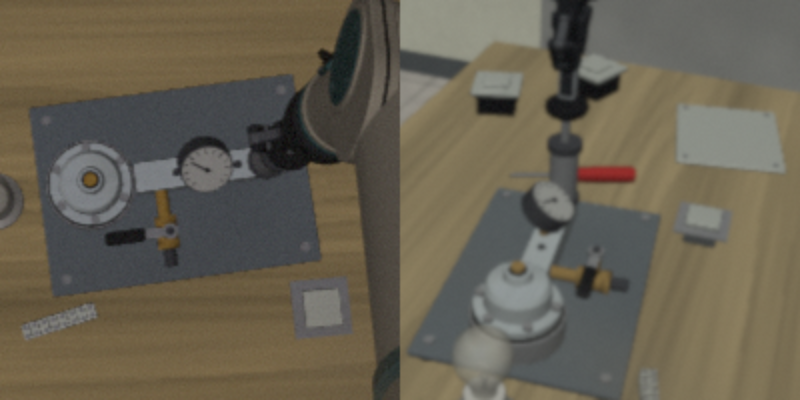

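```bash
python3 - <<'E'
import cv2,numpy as np
ims=[cv2.imread("pics/a.png")[:400,:400],cv2.imread("pics/g.png")[:400,:400],cv2.imread("pics/h.png")[:400,:400]]
cv2.imwrite("pics/i.png",np.hstack([cv2.resize(i[125:205,160:250],(270,240),interpolation=cv2.INTER_CUBIC) for i in ims]))
E
```

```text
(no output)
```

View pics/i.png

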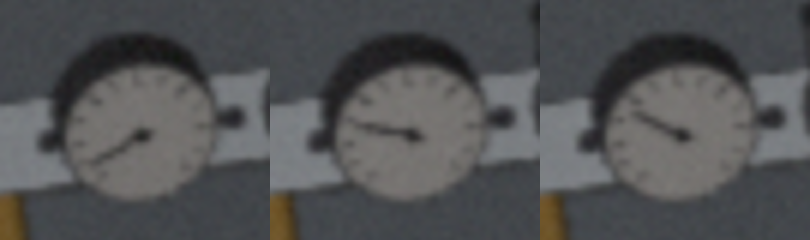

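```bash
python3 -m jog '[{"x":0,"y":-3,"z":0,"ax":0,"ay":0,"az":0,"grip":0},{"x":0,"y":-3,"z":0,"ax":0,"ay":0,"az":0,"grip":0},{"x":0,"y":-3,"z":0,"ax":0,"ay":0,"az":0,"grip":0}]'
python3 - <<'E'
from h import *
d=get_image("top");e=get_image("side")
a=cv2.resize(d["color"][162:203,270:316][:,:,::-1],None,fx=7,fy=7,interpolation=cv2.INTER_CUBIC)
b=cv2.resize(e["color"][90:200,250:310][:,:,::-1],None,fx=5,fy=5,interpolation=cv2.INTER_CUBIC)
a=cv2.copyMakeBorder(a,0,b.shape[0]-a.shape[0],0,0,cv2.BORDER_CONSTANT)
cv2.imwrite("pics/j.png",np.hstack([a,b]));print(read_state()["eef_pos"])
E
```

```text
clock: 9.4
eef_pos: [590.4, -162.1, 222.0]
tool_rot: [-1.571, 0.0, -1.463]
force: [-0.7, -0.2, -0.4]
width: -0.2
[ 590.3958659  -162.12416202  222.07297584]
```

View pics/j.png

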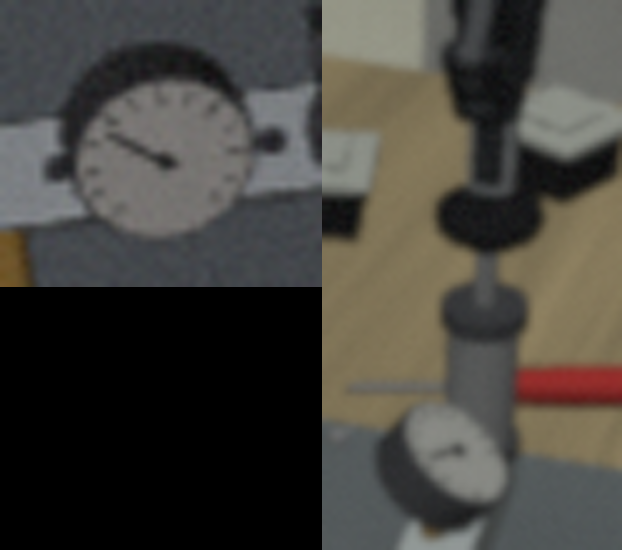

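The gauge only added about 0.26 rad on stroke 2. For stroke 3 I'll go firmly to the bottom stop and release clear of the knob.

```bash
python3 -m jog '[{"x":0,"y":10,"z":0,"ax":0,"ay":0,"az":0,"grip":0},{"x":0,"y":18,"z":0,"ax":0,"ay":0,"az":0,"grip":0},{"x":0,"y":26,"z":0,"ax":0,"ay":0,"az":0,"grip":0},{"x":0,"y":34,"z":0,"ax":0,"ay":0,"az":0,"grip":0},{"x":0,"y":37,"z":0,"ax":0,"ay":0,"az":0,"grip":0}]'; python3 -m jog '[{"x":0,"y":0,"z":0,"ax":0,"ay":0,"az":0,"grip":0}]'
python3 - <<'E'
from h import *
d=get_image("top");e=get_image("side")
a=cv2.resize(d["color"][162:203,270:316][:,:,::-1],None,fx=7,fy=7,interpolation=cv2.INTER_CUBIC)
b=cv2.resize(e["color"][90:200,250:310][:,:,::-1],None,fx=5,fy=5,interpolation=cv2.INTER_CUBIC)
a=cv2.copyMakeBorder(a,0,b.shape[0]-a.shape[0],0,0,cv2.BORDER_CONSTANT)
cv2.imwrite("pics/k.png",np.hstack([a,b]));print(read_state()["eef_pos"])
E
python3 -m jog '[{"x":0,"y":-8,"z":0,"ax":0,"ay":0,"az":0,"grip":0},{"x":0,"y":-16,"z":0,"ax":0,"ay":0,"az":0,"grip":0},{"x":0,"y":-24,"z":0,"ax":0,"ay":0,"az":0,"grip":0},{"x":0,"y":-32,"z":0,"ax":0,"ay":0,"az":0,"grip":0},{"x":0,"y":-38,"z":0,"ax":0,"ay":0,"az":0,"grip":0}]'
python3 - <<'E'
from h import *
d=get_image("top");e=get_image("side")
a=cv2.resize(d["color"][162:203,270:316][:,:,::-1],None,fx=7,fy=7,interpolation=cv2.INTER_CUBIC)
b=cv2.resize(e["color"][90:200,250:310][:,:,::-1],None,fx=5,fy=5,interpolation=cv2.INTER_CUBIC)
a=cv2.copyMakeBorder(a,0,b.shape[0]-a.shape[0],0,0,cv2.BORDER_CONSTANT)
cv2.imwrite("pics/l.png",np.hstack([cv2.imread("pics/k.png"),a]));print(read_state()["eef_pos"])
E
```

```text
clock: 10.0
eef_pos: [591.7, -162.4, 186.7]
tool_rot: [-1.568, -0.001, -1.463]
force: [-2.4, 0.8, 15.0]
width: -0.1
clock: 10.1
eef_pos: [591.7, -162.4, 186.5]
tool_rot: [-1.568, -0.001, -1.463]
force: [-1.3, 0.5, 10.2]
width: -0.3
[ 591.63079714 -162.43142638  186.55196068]
clock: 10.7
eef_pos: [590.1, -162.0, 223.4]
tool_rot: [-1.572, 0.0, -1.463]
force: [-0.1, -0.2, -0.2]
width: -0.0
[ 590.52726277 -162.16574811  223.75402085]
```

View pics/l.png

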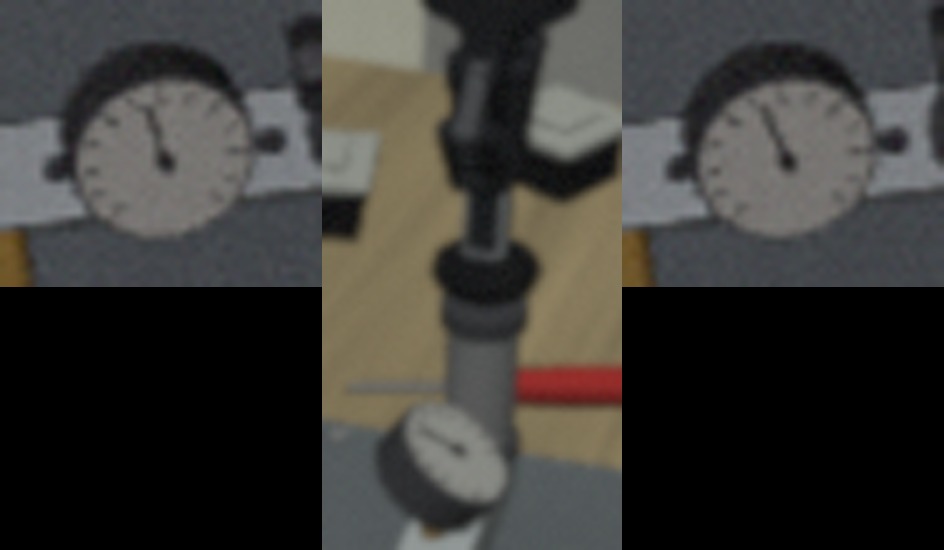

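Gauge up about 0.7, so stroke 3 was a proper full stroke. On to stroke 4.

```bash
cat > look.py <<'E'
import sys
from h import *
d=get_image("top");e=get_image("side")
a=cv2.resize(d["color"][130:250,200:350][:,:,::-1],None,fx=2.6,fy=2.6,interpolation=cv2.INTER_CUBIC)
b=cv2.resize(e["color"][115:265,220:340][:,:,::-1],None,fx=3,fy=3,interpolation=cv2.INTER_CUBIC)
a=cv2.copyMakeBorder(a,0,b.shape[0]-a.shape[0],0,0,cv2.BORDER_CONSTANT)
cv2.imwrite(sys.argv[1],np.hstack([a,b]));s=read_state();print(s["eef_pos"].round(1),s["force"].round(1))
E
python3 -m jog '[{"x":0,"y":10,"z":0,"ax":0,"ay":0,"az":0,"grip":0},{"x":0,"y":18,"z":0,"ax":0,"ay":0,"az":0,"grip":0},{"x":0,"y":26,"z":0,"ax":0,"ay":0,"az":0,"grip":0},{"x":0,"y":34,"z":0,"ax":0,"ay":0,"az":0,"grip":0},{"x":0,"y":38,"z":0,"ax":0,"ay":0,"az":0,"grip":0}]'; python3 -m jog '[{"x":0,"y":0,"z":0,"ax":0,"ay":0,"az":0,"grip":0}]'
python3 -m jog '[{"x":0,"y":-8,"z":0,"ax":0,"ay":0,"az":0,"grip":0},{"x":0,"y":-16,"z":0,"ax":0,"ay":0,"az":0,"grip":0},{"x":0,"y":-24,"z":0,"ax":0,"ay":0,"az":0,"grip":0},{"x":0,"y":-32,"z":0,"ax":0,"ay":0,"az":0,"grip":0},{"x":0,"y":-38,"z":0,"ax":0,"ay":0,"az":0,"grip":0}]'
python3 look.py pics/m.png
```

```text
clock: 11.3
eef_pos: [591.3, -162.3, 186.1]
tool_rot: [-1.569, -0.001, -1.463]
force: [-2.1, 0.5, 15.8]
width: 0.0
clock: 11.4
eef_pos: [591.3, -162.3, 186.0]
tool_rot: [-1.569, -0.001, -1.463]
force: [-1.3, 0.1, 10.7]
width: -0.1
clock: 11.9
eef_pos: [589.9, -162.0, 223.2]
tool_rot: [-1.572, 0.001, -1.463]
force: [-0.4, -0.0, -0.1]
width: -0.2
[ 590.4 -162.1  223.6] [-0.3 -1.1 -0.4]
```

View pics/m.png

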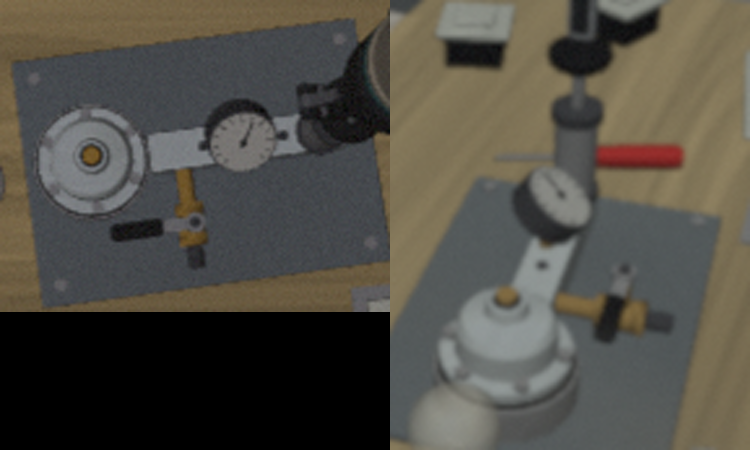

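Stroke 4 added about 0.75 rad. The pin is still in, with its cap at (506,296) in the side crop, and the vent is still shut. Next is stroke 5.

```bash
python3 -m jog '[{"x":0,"y":10,"z":0,"ax":0,"ay":0,"az":0,"grip":0},{"x":0,"y":18,"z":0,"ax":0,"ay":0,"az":0,"grip":0},{"x":0,"y":26,"z":0,"ax":0,"ay":0,"az":0,"grip":0},{"x":0,"y":34,"z":0,"ax":0,"ay":0,"az":0,"grip":0},{"x":0,"y":38,"z":0,"ax":0,"ay":0,"az":0,"grip":0}]'; python3 -m jog '[{"x":0,"y":0,"z":0,"ax":0,"ay":0,"az":0,"grip":0}]'
python3 -m jog '[{"x":0,"y":-8,"z":0,"ax":0,"ay":0,"az":0,"grip":0},{"x":0,"y":-16,"z":0,"ax":0,"ay":0,"az":0,"grip":0},{"x":0,"y":-24,"z":0,"ax":0,"ay":0,"az":0,"grip":0},{"x":0,"y":-32,"z":0,"ax":0,"ay":0,"az":0,"grip":0},{"x":0,"y":-38,"z":0,"ax":0,"ay":0,"az":0,"grip":0}]'
python3 look.py pics/n.png
```

```text
clock: 12.5
eef_pos: [591.2, -162.3, 186.1]
tool_rot: [-1.569, -0.001, -1.463]
force: [-2.1, 0.8, 14.7]
width: -0.0
clock: 12.6
eef_pos: [591.2, -162.3, 186.0]
tool_rot: [-1.569, -0.001, -1.463]
force: [-1.6, 0.2, 11.6]
width: 0.3
clock: 13.1
eef_pos: [590.0, -162.0, 223.3]
tool_rot: [-1.572, 0.0, -1.463]
force: [-0.4, -0.1, -0.2]
width: -0.0
[ 590.5 -162.1  223.7] [0.5 0.4 0.5]
```

View pics/n.png

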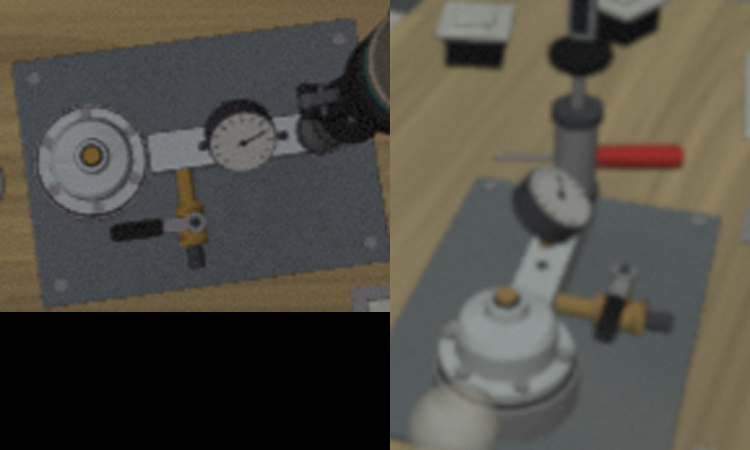

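The needle moved on again, pointing right and slightly up in the top view. The pin is still in. Next is stroke 6.

```bash
python3 -m jog '[{"x":0,"y":10,"z":0,"ax":0,"ay":0,"az":0,"grip":0},{"x":0,"y":18,"z":0,"ax":0,"ay":0,"az":0,"grip":0},{"x":0,"y":26,"z":0,"ax":0,"ay":0,"az":0,"grip":0},{"x":0,"y":34,"z":0,"ax":0,"ay":0,"az":0,"grip":0},{"x":0,"y":38,"z":0,"ax":0,"ay":0,"az":0,"grip":0}]'; python3 -m jog '[{"x":0,"y":0,"z":0,"ax":0,"ay":0,"az":0,"grip":0}]'
python3 -m jog '[{"x":0,"y":-8,"z":0,"ax":0,"ay":0,"az":0,"grip":0},{"x":0,"y":-16,"z":0,"ax":0,"ay":0,"az":0,"grip":0},{"x":0,"y":-24,"z":0,"ax":0,"ay":0,"az":0,"grip":0},{"x":0,"y":-32,"z":0,"ax":0,"ay":0,"az":0,"grip":0},{"x":0,"y":-38,"z":0,"ax":0,"ay":0,"az":0,"grip":0}]'
python3 look.py pics/o.png
```

```text
clock: 13.7
eef_pos: [591.3, -162.4, 186.1]
tool_rot: [-1.569, -0.001, -1.463]
force: [-1.7, 0.7, 15.8]
width: 0.2
clock: 13.8
eef_pos: [591.3, -162.4, 186.0]
tool_rot: [-1.569, -0.001, -1.463]
force: [-1.0, -0.2, 11.5]
width: -0.1
clock: 14.3
eef_pos: [589.7, -161.9, 222.9]
tool_rot: [-1.573, 0.001, -1.463]
force: [-0.5, 0.4, -0.2]
width: -0.1
[ 590.1 -162.   223.3] [0.9 0.1 0. ]
```

View pics/o.png

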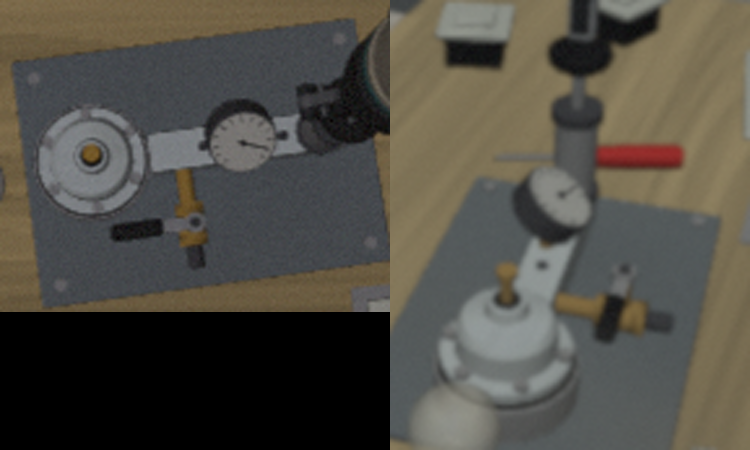

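The pin has popped out: its cap is now at (506,270) in the side crop. I'll lift clear and check everything.

```bash
python3 -m jog '[{"x":0,"y":-30,"z":0,"ax":0,"ay":0,"az":0,"grip":0},{"x":0,"y":-70,"z":0,"ax":0,"ay":0,"az":0,"grip":0},{"x":0,"y":-110,"z":-20,"ax":0,"ay":0,"az":0,"grip":0},{"x":0,"y":-120,"z":-60,"ax":0,"ay":0,"az":0,"grip":0},{"x":0,"y":-120,"z":-100,"ax":0,"ay":0,"az":0,"grip":0}]'
python3 -m jog '[{"x":40,"y":0,"z":-20,"ax":0,"ay":0,"az":0,"grip":0},{"x":80,"y":0,"z":-40,"ax":0,"ay":0,"az":0,"grip":0},{"x":120,"y":0,"z":-60,"ax":0,"ay":0,"az":0,"grip":0},{"x":120,"y":0,"z":-60,"ax":0,"ay":0,"az":0,"grip":0}]'
python3 look.py pics/p.png
python3 - <<'E'
from h import *
d=get_image("top");e=get_image("side")
cv2.imwrite("pics/q.png",cv2.resize(d["color"][130:280,170:400][:,:,::-1],None,fx=3.4,fy=3.4,interpolation=cv2.INTER_CUBIC))
def brass(im,c,r):
    h=cv2.cvtColor(im,cv2.COLOR_RGB2HSV);m=((h[...,0]>10)&(h[...,0]<24)&(h[...,1]>140)&(h[...,2]>60))
    ys,xs=np.nonzero(m);k=(abs(xs-c[0])<r)&(abs(ys-c[1])<r);return xs[k],ys[k]
x,y=brass(d["color"],(235,189),8);u,v=brass(e["color"],(258,207),9)
print("top",x.mean(),y.mean(),"side",u.mean(),v.min(),v.max())
print("pin",tri(d,(x.mean(),y.mean()),e,(u.mean(),v.min()+2)))
E
```

```text
clock: 14.9
eef_pos: [490.7, -173.0, 344.4]
tool_rot: [-1.569, -0.001, -1.462]
force: [0.3, 0.3, -0.5]
width: 0.2
clock: 15.3
eef_pos: [439.8, -305.5, 342.4]
tool_rot: [-1.575, -0.003, -1.474]
force: [-0.3, -0.4, -0.2]
width: -0.2
[ 443.3 -299.2  342.4] [0.  1.1 0.2]<stdin>:8: RuntimeWarning: Mean of empty slice.
  ret = ret.dtype.type(ret / rcount)
Traceback (most recent call last):
ValueError: zero-size array to reduction operation minimum which has no identity
```

View pics/p.png

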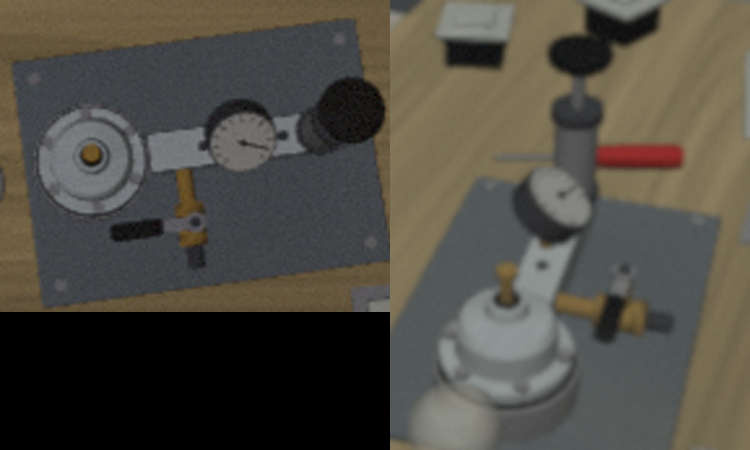

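View pics/q.png

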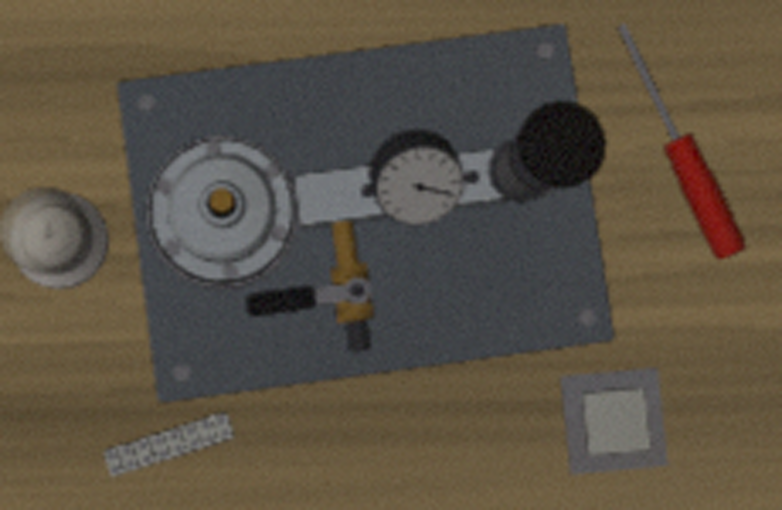

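```bash
python3 - <<'E'
from h import *
d=get_image("top");e=get_image("side")
q=lambda u,v:((u+.5)/3.4+169.5,(v+.5)/3.4+129.5)
s=lambda u,v:((u-390+.5)/3+219.5,(v+.5)/3+114.5)
print("pin",tri(d,q(222,201),e,s(507,269)))
print("knob",tri(d,q(561,144),e,s(580,54)))
w=(onz(d,q(281,300),84)-onz(d,q(358,290),86))[:2];print("vent",np.pi-(np.arctan2(w[1],w[0])-.108))
for p in [(119,82),(567,25),(613,340),(160,401)]: print(onz(d,q(*p),18).round(1))
a=cv2.imread("pics/top0.png").astype(int);b=d["color"][:,:,::-1].astype(int)
df=cv2.blur(abs(a-b).max(2).astype(np.float32),(3,3));print("changed px near items",[(n,int((df[y0:y1,x0:x1]>25).sum())) for n,x0,x1,y0,y1 in [("lamp",165,204,180,218),("strip",198,242,250,272),("sw",333,370,235,272),("scr",350,392,134,210)]])
print(read_state()["clock"])
E
```

```text
pin (array([565.74744186,  50.3318622 , 134.94807142]), np.float64(1.0334942040877044))
knob (array([ 590.00524324, -162.5892936 ,  194.45455372]), np.float64(0.7530306457183895))
vent 1.574942073695351
[667.3 125.1  18. ]
[ 703.7 -210.9   18. ]
[ 467.6 -234.7   18. ]
[431.5  99.   18. ]
changed px near items [('lamp', 0), ('strip', 0), ('sw', 0), ('scr', 0)]
15.6
```

```bash
python3 -c "
from cell import *
print(finish_job())"
```

```text
the job is handed in; nothing more can be done
None
```

The relief valve is proven and the job is handed in. I swung the vent handle shut with the closed fingers, then gave the palm knob six bottom-to-top strokes, and the indicator pin popped out on the sixth. It took about 15.6 s of the 61 s.

Last camera checks before handing in, with the arm clear of everything:

| Check | Measured | Expected |
|---|---|---|
| Vent handle | about 1.57 rad | 1.57 (shut) |
| Pin top height | about 135 mm | 136 mm (fully out) |
| Knob mid-thickness height | about 194 mm, against 195 mm at the start | same as at the start (all the way up) |
| Loose items around the rig | no changed pixels | unmoved |

- **Rig:** it stood where it started, to within the measuring error. I checked this by eye from the plate corners and did not refit its pose.
- **Forces:** the highest reading I saw was about 22 N, at the knob's bottom stop on stroke 1, with about 10 N at the vent stop.
- **One reading disagreed:** on stroke 2 the gauge needle rose only about 0.3 rad instead of the usual 0.7, although the knob went down to its bottom stop and back up. From stroke 3 on, each rise looked like the usual 0.7.

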